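# Collapse the blue camera support post at the microscope bench

## Robot

A 6-joint arm with a two-finger parallel gripper is mounted at the origin on the work surface. World frame = base frame: x ahead of the robot, y to its left, z up, the work surface at z = 0. Lengths are in m, angles in rad, forces in N, time in s.
With the tool pointing down it reaches from about 0.25 to 0.725 m from the base axis. Payload 9.7 kg.
Tool frame: the origin (TCP) lies midway between the tips of the shut fingers; the grasp point (between the pads) lies 19 mm behind it (env.grasp_offset is the distance from the TCP to the grasp point, in m); z points along the fingers, y is the line along which they close (so a half turn about z gives the same grasp; the last joint's range is limited). The gripper opens to 85 mm and grips with 20 to 120 N. Pads are 22 mm wide; open, the fingers measure 114 mm over their backs; the gripper's body (76 mm by 85 mm) begins 54 mm behind the grasp point. The pads swing forward as they close: fully open they stand 13 mm farther back than shut.
Start: joints at [1.1, 0.087, 0.176, 1.66, 0, 1.571], TCP at [0.249, 0.49, 0.231] pointing down, gripper open.
Joint ranges: [-3.13, 3.13], [-0.85, 1.81], [-1.15, 1.24], [-2.2, 2.28], [-1.44, 1.52], [-3.14, 3.14]. Speed limits (rad/s): [2.22, 2.22, 2.57, 3.14, 3.14, 3.14].

## Interface

Orientations are given as a rotation vector (axis times angle).
In Python, from workcell import env, grab_frame, get_calibration, finder gives the robot as it stands.
- The arm moves only by the tool carry_out, never from a script. Its argument "moves" is text: rows parted by semicolons, each of 7 numbers parted by spaces: the shift along the tool's x, y, z in m, then the turn, a rotation vector about the tool's x, y, z in degrees, then the opening, from 0 (shut) to 1 (fully open). In form: tx ty tz ax ay az grip; .... A call has 1 to 12 rows; each row shifts and turns the commanded pose from where the row before left it, along the tool's axes as they then stand; what a row does not reach is not made up. A row lasts 1/8 s, in which the tool goes at most 62.5 mm and 10.7 degrees, less where a joint would pass 70% of its speed; a pose out of reach is approached as far as the arm can. A call with a gripper value outside its range is refused whole. The fingers move at their own pace and stop on an object; "newtons" is the grip in N (left out, the last holds). Time passes only in rows, so rows that do not move let the fingers close. It gives the time, the measured TCP pose, the force, the opening and the grip force at its end, in the units of the state.
- env.get_state(): the state, without advancing time (a new reading comes with each control period).
- grab_frame(name): name is "side" or "top" or "wrist"; returns (picture, depth): 400x640x3 uint8, blue, green, red; 400x640 float32, m along the optical axis (not along the pixel's ray), 0 where there is no reading.
- get_calibration(name): a dict with "fx", "fy", "cx", "cy" (pixels), "eye" and "attitude" of the camera in the world; the wrist camera has in their place "hand_eye" (4x4, takes a point from camera to tool coordinates, whose origin is the TCP and whose axes are the flange's). Camera axes: x right, y up, looking along -z (the intrinsics and any distortion apply to the point x, -y, -z); pixel columns grow to the right and rows downward; lengths in m; the calibration is good to about 2 mm. A picture is of the moment at which its call begins: read the wrist's pose just before it. get_calibration takes no time and is no camera call.
- env.finish_job(): hands the job in; it is judged then, once.
Trained networks look in the newest picture that a camera, given by its name, has taken for a name from the list of things; names that differ only in an ending like _2 or _b are one class to them, and where a whole thing is asked for, a point or a joint stands for the part that bears it (a point fixed in the world has none). Each returns a list of dicts, best first, with "conf" (0 to 1); they miss things now and then, are a little off and sometimes report something else, mostly with a low value. They report only what shows in the picture. A call takes as long as a camera call. They do not tell look-alikes from the thing itself.
- finder.masks_of(query, camera): "mask" (400x640 bool, what is visible of it) and "extent" ([centre column, centre row, width, height] in pixels, round what is visible of it).
The state is a dict: "t": time; "qpos": joint angles; "joint_vel": joint speeds; "joint_torque": joint torques, N m; "eef_pos": TCP position; "tool_rot": TCP orientation; "wrist_force": force on the tool from outside, world axes, zero at the start; "ft_torque": the same for the moment, N m; "opening": finger opening in m; "gripper_force": force on a finger pad.
Only numpy, scipy, OpenCV 4.12 (cv2) and the standard library are available. Lean on these libraries where they do the work, as an engineer would, in place of code of your own. Each camera call takes 0.05 s, during which the arm holds its last target. There are 200 camera calls.

## Task

The telescoping support post with the blue top pad is done with: collapse it fully home from above, innermost tube first. Push the thin brass tube all the way down into the middle tube, then push the middle tube all the way down into the base tube, so that no bright tube shows any more. Leave the post with the orange pad drawn out as it is, and let go.

Things in the scene. Friction and masses are not known exactly. Their poses are not given: they have to be found in the camera images.
- blue_pad (a point): Top centre of the blue pad (52 mm diameter, 14 mm thick, hard, fixed on the brass inner tube) of the upright three-tube post to collapse. Its top is 108 mm above the bench plus both draws (108 mm when collapsed, at most 218 mm at the start). Black base disc 110 mm diameter, 16 mm high, screwed down; cream base tube 40 mm diameter with a black collar (50 mm) whose top is at 82 mm. Site z is up.
- blue_inner (a joint): Draw of the brass inner tube (22 mm diameter) out of the middle tube, m: 0 = home, pad resting on the middle tube's collar; at most 0.06; starts at 0.04 to 0.055. Slides vertically, about 3 N friction, no spring, stays where left. A push down on the pad moves this tube first, as the middle tube is stiffer; once home it carries the middle tube down.
- blue_middle (a joint): Draw of the aluminium middle tube (32 mm diameter, black top collar 44 mm diameter, 12 mm thick) out of the cream base tube, m: 0 = home, its collar resting on the base tube's collar, hard stop; at most 0.06; starts at 0.04 to 0.055. Slides vertically, about 9 N friction, no spring, stays where left.
- orange_pad (a point): Centre of the top face of the orange pad of a second post, the same in all but the pad's colour, also drawn out: to be left as it is.
Mind the look-alikes: they are no part of the job. Leave any red look-alike of the part that bears blue_pad alone.

How it is judged:
By the outcome, as a careful person would: the job done as asked, in the order asked, and still so for the second after the job is handed in, with the robot touching nothing.
It also fails if it takes over 32 s, if anything falls off the work surface, if the arm or the gripper's body presses on something with over 40 N, if the wrist force passes 120 N, or if a joint passes its speed limit or range.

## Working session

There is one attempt and no reset: what is moved stays moved. The work goes in short steps, Python scripts to look and compute and a tool call to move; the robot and the scene stay as the last step left them, time stands still between calls to the robot, and variables do not carry over. Pictures are saved under pics/ and viewed, at most 10 in all, crops included, and the job is handed in when it is done.

Besides the shell and the picture viewer there is one more tool, called after "Call:" as name(argument=value, ...) on one line, values as JSON. carry_out: Moves the arm, as the interface text tells. Its arguments: {"type":"object","properties":{"moves":{"type":"string"},"newtons":{"type":"number"}},"required":["moves"]}

```bash
mkdir -p pics; cat > h.py <<'E'
import numpy as np, cv2
from workcell import env, grab_frame, get_calibration, finder
from scipy.spatial.transform import Rotation as R
def pts(name,depth,mask):
    c=get_calibration(name); v,u=np.nonzero(mask&(depth>0)); d=depth[v,u]
    p=np.stack([(u-c["cx"])/c["fx"]*d,-(v-c["cy"])/c["fy"]*d,-d],1)
    A=np.array(c["attitude"]); A=A if A.shape==(3,3) else R.from_rotvec(A).as_matrix()
    return p@A.T+np.array(c["eye"])
E
python3 - <<'E'
from h import *
print({k:v for k,v in get_calibration("top").items()}, get_calibration("side"))
ims=[]
for n in("top","side"):
    im,d=grab_frame(n); ims.append(im)
    for q in("blue_pad","orange_pad"):
        for r in finder.masks_of(q,n)[:4]:
            m=r["mask"]; p=pts(n,d,m)
            if len(p)==0: continue
            zt=np.percentile(p[:,2],98); t=p[p[:,2]>zt-.006]
            print(n,q,round(r["conf"],2),np.round(r["extent"]),"ztop",zt.round(3),"top mid",((t.min(0)+t.max(0))/2).round(3),np.ptp(t,0).round(3),"bgr",im[m].mean(0).round())
cv2.imwrite("pics/a.png",cv2.resize(np.vstack(ims),None,fx=.75,fy=.75))
print(env.get_state())
E
```

```text
{'fx': 438.0907714579658, 'fy': 438.0907714579658, 'cx': 311.2954955592384, 'cy': 201.33056612676404, 'eye': array([ 0.3812914 , -0.01836672,  0.98660998]), 'attitude': array([ 0.10296145, -0.05434687, -1.58282553])} {'fx': 501.92698717342313, 'fy': 501.92698717342313, 'cx': 322.3495912556453, 'cy': 193.41157172349435, 'eye': array([-0.13129986, -0.56113916,  0.56906608]), 'attitude': array([ 0.97443143, -0.42744433, -0.76303209])}
top blue_pad 0.61 [386. 147.  30.  32.] ztop 0.214 top mid [ 0.556 -0.128  0.212] [0.051 0.05  0.007] bgr [115.  69.  49.]
top orange_pad 0.76 [232. 203.  29.  28.] ztop 0.211 top mid [0.458 0.151 0.209] [0.049 0.051 0.008] bgr [ 47.  88. 166.]
side blue_pad 0.89 [300. 212.  25.  18.] ztop 0.11 top mid [ 0.383 -0.042  0.107] [0.051 0.051 0.007] bgr [92. 46. 19.]
side blue_pad 0.64 [405. 152.  31.  40.] ztop 0.213 top mid [ 0.555 -0.131  0.211] [0.051 0.051 0.007] bgr [62. 46. 37.]
side orange_pad 0.73 [257. 127.  26.  34.] ztop 0.209 top mid [0.456 0.146 0.206] [0.05  0.046 0.007] bgr [ 25.  56. 106.]
{'t': 0.3, 'qpos': array([ 1.09999473e+00,  8.71224332e-02,  1.75653818e-01,  1.65978769e+00,
       -1.71187164e-05,  1.57077126e+00]), 'joint_vel': array([-0.00076258, -0.00137606,  0.00208981, -0.00074527,  0.00179963,
       -0.00137833]), 'joint_torque': array([-2.74409213e-04, -5.19565237e+01,  4.64316523e+01,  6.65013737e-03,
       -4.69617441e-05,  1.61145465e-05]), 'eef_pos': array([0.2494543 , 0.49010061, 0.23103543]), 'tool_rot': array([-7.32662831e-01, -3.05487145e+00,  7.08848161e-04]), 'wrist_force': array([ 4.77369459e-04, -3.43607023e-01,  7.94210743e-01]), 'ft_torque': array([-0.04322476,  0.0311052 , -0.02903476]), 'gripper_force': 0.0, 'opening': 0.08542481868157624}
```

View pics/a.png

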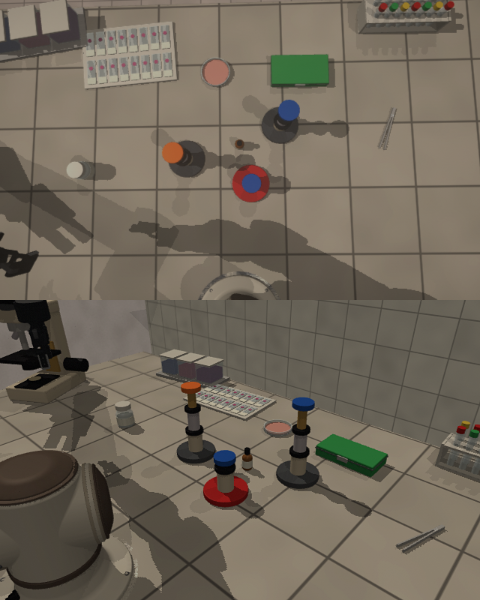

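The blue-pad candidates, in full top-camera pixels, are:
- **Drawn-out post on a black base:** (386,147), z about 0.213.
- **Collapsed post on a red base:** (334,245), z about 0.11, a look-alike.
- **Orange post:** (232,203).

I choose the one at (386,147) and check it in a close crop.

```bash
python3 - <<'E'
from h import *
im,d=grab_frame("side")
cv2.imwrite("pics/b.png",cv2.resize(im[120:270,220:460],None,fx=3,fy=3,interpolation=cv2.INTER_CUBIC))
s=env.get_state(); M=R.from_rotvec(s["tool_rot"]).as_matrix(); print(M.round(3))
for z in(.30,.225): print((M.T@(np.array([.556,-.130,z])-s["eef_pos"])).round(4))
E
```

```text
[[-0.891  0.454 -0.   ]
 [ 0.454  0.891 -0.   ]
 [ 0.    -0.    -1.   ]]
[-0.5545 -0.4136 -0.0688]
[-0.5545 -0.4136  0.0062]
```

View pics/b.png

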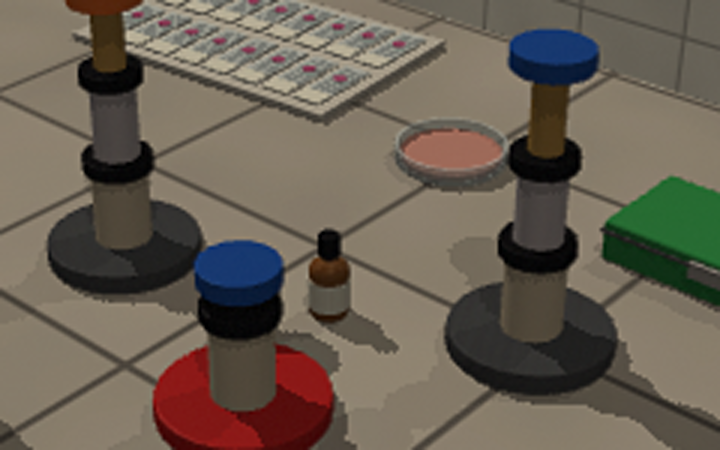

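The crop confirms it. The drawn-out post on the black base, with its blue pad at crop (553,55), is the target. The red-based one at (238,270) is already collapsed. Next I lift, cross over with the gripper shut, and check.

Call:
carry_out(moves="0 0 -0.035 0 0 0 0; 0 0 -0.035 0 0 0 0; -0.034 -0.026 0 0 0 0 0; -0.034 -0.026 0 0 0 0 0; -0.034 -0.026 0 0 0 0 0; -0.034 -0.026 0 0 0 0 0; -0.034 -0.026 0 0 0 0 0; -0.034 -0.026 0 0 0 0 0; -0.034 -0.026 0 0 0 0 0; -0.034 -0.026 0 0 0 0 0", newtons=40)

```text
t: 1.6
eef_pos: [0.3979, 0.1801, 0.3014]
tool_rot: [0.732, 3.055, 0.0]
wrist_force: [0.4, 1.1, -0.2]
opening: 0.0001
gripper_force: 0.0
```

Call:
carry_out(moves="-0.034 -0.026 0 0 0 0 0; -0.034 -0.026 0 0 0 0 0; -0.034 -0.026 0 0 0 0 0; -0.034 -0.026 0 0 0 0 0; -0.034 -0.026 0 0 0 0 0; -0.034 -0.026 0 0 0 0 0; -0.034 -0.026 0 0 0 0 0; -0.034 -0.024 0 0 0 0 0; 0 0 0.02 0 0 0 0; 0 0 0.02 0 0 0 0; 0 0 0 0 0 0 0")

```text
t: 2.98
eef_pos: [0.546, -0.1255, 0.2599]
tool_rot: [-0.732, -3.052, 0.0]
wrist_force: [0.3, 0.5, 0.2]
opening: 0.0003
gripper_force: 0.0
```

```bash
python3 - <<'E'
from h import *
s=env.get_state(); M=R.from_rotvec(s["tool_rot"]).as_matrix(); print(s["t"],s["eef_pos"],s["opening"],s["wrist_force"],s["qpos"],(M.T@(np.array([.556,-.130,.215])-s["eef_pos"])).round(4))
im,d=grab_frame("wrist"); H=np.array(get_calibration("wrist")["hand_eye"]); c=get_calibration("wrist")
for r in finder.masks_of("blue_pad","wrist")[:3]:
    v,u=np.nonzero(r["mask"]&(d>0)); z=d[v,u]
    p=np.stack([(u-c["cx"])/c["fx"]*z,-(v-c["cy"])/c["fy"]*z,-z],1)
    t=p@H[:3,:3].T+H[:3,3]; w=t@M.T+s["eef_pos"]
    zt=np.percentile(w[:,2],95); k=w[:,2]>zt-.006
    print(r["conf"],zt,((w[k].min(0)+w[k].max(0))/2).round(4),np.ptp(w[k],0).round(3))
cv2.imwrite("pics/c.png",im)
E
```

```text
2.975 [ 0.54595096 -0.12553829  0.25990415] 0.0002672025715253361 [0.26854337 0.52050645 0.23067624] [-2.26017902e-01  1.27957375e-01  2.76606000e-01  1.72210539e+00
  4.82175787e-06  2.44983361e-01] [-0.0111  0.0006  0.0449]
0.9 0.2132403352456925 [ 0.5544 -0.1299  0.2402] [0.047 0.051 0.066]
```

View pics/c.png

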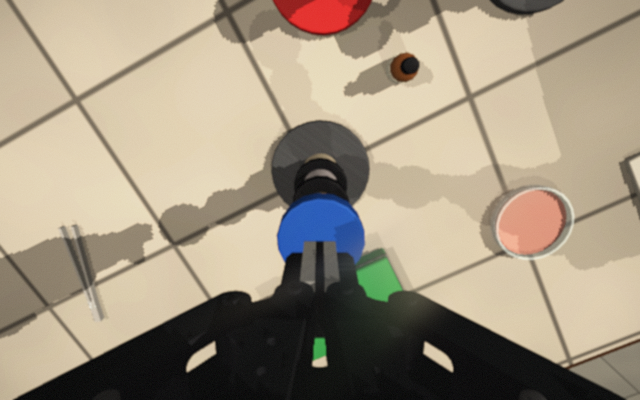

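The wrist view shows the blue pad at (320,232) under the fingertips, on the black base. Its centre is about (0.555, -0.130) and its top z about 0.213. I centre on it and push down.

Call:
carry_out(moves="-0.01 0.001 0.015 0 0 0 0; 0 0 0.015 0 0 0 0; 0 0 0.01 0 0 0 0; 0 0 0.006 0 0 0 0; 0 0 0.006 0 0 0 0; 0 0 0.006 0 0 0 0; 0 0 0.006 0 0 0 0; 0 0 0.006 0 0 0 0; 0 0 0.006 0 0 0 0")

```text
t: 4.2
eef_pos: [0.5558, -0.1292, 0.1849]
tool_rot: [-0.733, -3.055, 0.0]
wrist_force: [-1.4, 0.6, 2.5]
opening: 0.0001
gripper_force: 1.2
```

Call:
carry_out(moves="0 0 0.006 0 0 0 0; 0 0 0.006 0 0 0 0; 0 0 0.005 0 0 0 0; 0 0 0.005 0 0 0 0; 0 0 0.005 0 0 0 0; 0 0 0.005 0 0 0 0")

```text
t: 4.95
eef_pos: [0.5559, -0.1292, 0.1536]
tool_rot: [0.733, 3.054, 0.0]
wrist_force: [-3.8, 1.7, 7.6]
opening: -0.0
gripper_force: 3.8
```

The force stepped from 3 N to about 8 N, so the inner tube is home and the middle tube is moving. I continue.

Call:
carry_out(moves="0 0 0.006 0 0 0 0; 0 0 0.006 0 0 0 0; 0 0 0.006 0 0 0 0; 0 0 0.006 0 0 0 0; 0 0 0.006 0 0 0 0; 0 0 0.004 0 0 0 0; 0 0 0.004 0 0 0 0; 0 0 0.002 0 0 0 0; 0 0 0.002 0 0 0 0; 0 0 0 0 0 0 0")

```text
t: 6.2
eef_pos: [0.5559, -0.1292, 0.1115]
tool_rot: [0.733, 3.055, 0.0]
wrist_force: [-3.2, 0.6, 4.7]
opening: -0.0002
gripper_force: 2.5
```

Call:
carry_out(moves="0 0 0.001 0 0 0 0; 0 0 0.001 0 0 0 0; 0 0 0.001 0 0 0 0; 0 0 0.001 0 0 0 0; 0 0 0 0 0 0 0; 0 0 0 0 0 0 0")

```text
t: 6.95
eef_pos: [0.5559, -0.1292, 0.108]
tool_rot: [0.733, 3.054, 0.0]
wrist_force: [-3.9, 1.9, 8.1]
opening: -0.0003
gripper_force: 4.0
```

Call:
carry_out(moves="0 0 0.001 0 0 0 0; 0 0 0 0 0 0 0; 0 0 0.001 0 0 0 0; 0 0 0 0 0 0 0")

```text
t: 7.45
eef_pos: [0.556, -0.1292, 0.1078]
tool_rot: [0.732, 3.053, 0.0]
wrist_force: [-9.4, 2.3, 21.3]
opening: 0.0
gripper_force: 10.1
```

The arm is at the hard stop at z = 0.108 with 21 N. I retreat and look.

Call:
carry_out(moves="0 0 -0.01 0 0 0 0; 0 0 -0.03 0 0 0 0; 0 0 -0.05 0 0 0 0; 0 0 -0.05 0 0 0 0; 0 0 -0.05 0 0 0 0; 0 0 0 0 0 0 0")

```text
t: 8.2
eef_pos: [0.5571, -0.1295, 0.2994]
tool_rot: [0.731, 3.048, 0.0]
wrist_force: [0.7, 0.0, -0.5]
opening: -0.0003
gripper_force: 0.0
```

```bash
python3 - <<'E'
from h import *
print(env.get_state()["wrist_force"])
im,d=grab_frame("side")
for q in("blue_pad","orange_pad"):
  for r in finder.masks_of(q,"side")[:3]:
    p=pts("side",d,r["mask"])
    if len(p): zt=np.percentile(p[:,2],98); t=p[p[:,2]>zt-.006]; print(q,r["conf"],zt,t.mean(0).round(3))
cv2.imwrite("pics/d.png",cv2.resize(im[100:290,220:480],None,fx=3,fy=3,interpolation=cv2.INTER_CUBIC))
E
```

```text
[ 0.68059462  0.04738658 -0.50711697]
blue_pad 0.67 0.10958932674450875 [ 0.38  -0.043  0.108]
blue_pad 0.61 0.10962497239032092 [ 0.553 -0.132  0.108]
orange_pad 0.93 0.20893327411968027 [0.454 0.146 0.207]
```

View pics/d.png

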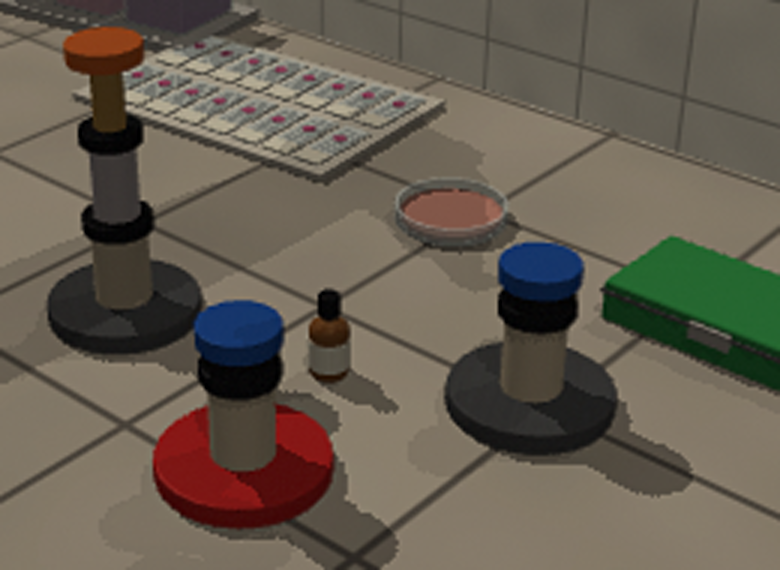

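The crop shows the target post at (540,300) fully collapsed with no bright tube visible. The orange post at (105,180) is unchanged.

```bash
python3 -c "
from workcell import env
print(env.finish_job())"
```

```text
the job is handed in; nothing more can be done
None
```

The blue-pad post is collapsed fully home, inner tube first and then the middle tube; the orange post and the red-based look-alike were left alone, the arm is clear, and the job is handed in.

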